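# Push the screw carton home between the freshly glued rails

## Robot

A 6-joint arm with a two-finger parallel gripper is mounted at the origin on the work surface. World frame = base frame: x ahead of the robot, y to its left, z up, the work surface at z = 0. Lengths are in m, angles in rad, forces in N, time in s.
With the tool pointing down it reaches from about 0.25 to 0.725 m from the base axis. Payload 4 kg.
Tool frame: the origin (TCP) lies on the front face of the gripper's body, between the roots of the fingers; the fingertips stand 73 mm ahead of it and the grasp point (between the pads) lies 54 mm ahead of it; z points along the fingers, y is the line along which they close (so a half turn about z gives the same grasp; the last joint's range is limited). The gripper opens to 85 mm and grips with 20 to 120 N. Pads are 22 mm wide; open, the fingers measure 114 mm over their backs; the gripper's body (76 mm by 85 mm) begins 54 mm behind the grasp point. The pads swing forward as they close: fully open they stand 13 mm farther back than shut.
Start: joints at [-1.309, 0.241, 0.005, 1.335, 0, 1.571], TCP at [0.129, -0.483, 0.304] pointing down, gripper open.
Joint ranges: [-2.72, 2.72], [-1.05, 1.87], [-1.09, 1.28], [-1.99, 2.15], [-1.42, 1.44], [-3.14, 3.14]. Speed limits (rad/s): [2.79, 2.79, 3.14, 3.14, 3.14, 3.14].

## Interface

Orientations are given as a unit quaternion [x, y, z, w].
In Python, from workcell import bot gives the robot as it stands. The module is installed in compiled form; this text tells all that it offers.
- The arm moves only by the tool step_arm, never from a script. Its argument "rows" is a list of rows, each a list of 2 entries, a list of its own where there are three numbers: the shift along the tool's x, y, z in mm, then the turn about the tool's z in degrees. A call has 1 to 12 rows; each row is the pose to reach, as a shift and turn from the pose commanded when the call began, along the tool's axes at that moment; what a row does not reach only later rows make up. A row lasts 1/8 s, in which the tool goes at most 62.5 mm and 10.7 degrees, less where a joint would pass 70% of its speed; a pose out of reach is approached as far as the arm can. A call with a gripper value outside its range is refused whole. "claw" is the gripper's target within -1 to 1 (shut at 1, half-way at 0, fully open at -1), set as the call begins (left out, the last holds). The fingers move at their own pace and stop on an object; the grip force is fixed at half the most. Time passes only in rows, so rows that repeat a pose let the fingers close. It gives the time, the measured TCP pose, the force, the opening and the grip force at its end, in the units of the state.
- bot.get_obs(): the state, without advancing time (a new reading comes with each control period).
- bot.camera(name): name is "side" or "top"; returns (picture, depth): 384x512x3 uint8, red, green, blue; 384x512 float32, m along the optical axis (not along the pixel's ray), 0 where there is no reading.
- bot.camera_params(name): a dict with "fx", "fy", "cx", "cy" (pixels), "pose" (4x4, takes a point from camera to world coordinates). Camera axes: x right, y up, looking along -z (the intrinsics and any distortion apply to the point x, -y, -z); pixel columns grow to the right and rows downward; lengths in m; the calibration is good to about 2 mm. A picture is of the moment at which its call begins. camera_params takes no time and is no camera call.
- bot.job_done(): hands the job in; it is judged then, once.
Trained networks look in the newest picture that a camera, given by its name, has taken for a name from the list of things; names that differ only in an ending like _2 or _b are one class to them, and where a whole thing is asked for, a point or a joint stands for the part that bears it (a point fixed in the world has none). Each returns a list of dicts, best first, with "score" (0 to 1); they miss things now and then, are a little off and sometimes report something else, mostly with a low value. They report only what shows in the picture. A call takes as long as a camera call. They do not tell look-alikes from the thing itself.
- bot.trace(target, camera): "pixels" (384x512 bool, what is visible of it) and "uv" ([column, row] in pixels, amid what is visible of it).
The state is a dict: "clock": time; "joint_pos": joint angles; "joint_vel": joint speeds; "tau": joint torques, N m; "eef_pos": TCP position; "tool_rot": TCP orientation; "ft_force": force on the tool from outside, world axes, zero at the start; "ft_torque": the same for the moment, N m; "grip_width": finger opening in m; "grasp_force": force on a finger pad.
Only numpy, scipy, OpenCV 4.12 (cv2) and the standard library are available. Lean on these libraries where they do the work, as an engineer would, in place of code of your own. Each camera call takes 0.05 s, during which the arm holds its last target. There are 200 camera calls.

## Task

Push the blue screw carton down the empty lane of the plywood rack until it is right home against the back stop, sitting square in the lane. The two guide rails of that lane have only just been glued on, so neither the carton nor the robot may touch them: line the carton up with the lane on the open deck first. Only push it with the fingers, keeping it flat on the deck - never lift, carry or tip it - and leave everything else where it is.

Things in the scene. Friction and masses are not known exactly. Their poses are not given: they have to be found in the camera images.
- rack: plywood rack fixed to the bench; deck top 12 mm above this origin, deck x -165..170, y -102..212 mm. Origin: on the bench under the centre line of the EMPTY lane, at its mouth, where its rails begin. x points down the lane, y left, z up. Empty lane: 118 mm wide (y -59..59), 150 mm long (x 0..150). Deck before the mouth (x < 0) is open. The full lane is to the left, centred on y = 132 mm
- rail_left: left guide rail of the empty lane, dark wood, fixed to the deck, not to be touched: 150 mm long (x), 14 mm wide (y), 16 mm high above the deck; origin: centre of its underside; axes as the rack's
- rail_right: right guide rail of the empty lane, the same size as the left one; origin: centre of its underside; axes as the rack's
- stop_face (a point): point on the near face of the fixed wooden back stop (45 mm high, x = 150 mm in the rack's frame, closing both lanes), on the centre line of the empty lane, 20 mm above the deck; axes as the rack's
- carton: blue carton of screws, yellow band and pale label: rigid box 94 mm long (x), 100 mm wide (y), 60 mm high, 0.4 to 0.85 kg, loose on the open deck before the empty lane, off to one side and up to 13 degrees skew. Origin: centre of its underside; x points down the lane. Home, its origin is 47 mm before the stop face, 9 mm to spare at either rail. It slides with friction and stays where left
- full_carton: the carton already stored in the other lane (brown with a green band, 94 x 100 x 60 mm, 0.9 kg); origin: centre of its underside; leave it alone
- plug_tin: round green tin, 46 mm across, 34 mm high, standing in the other lane in front of the stored carton; origin: centre of its underside; leave it alone
- cartridge: black sealant cartridge standing upright, 48 mm across, 205 mm high; origin: centre of its underside; leave it alone
- tape_roll: orange roll of tape lying flat, 100 mm across, 25 mm high; origin: centre of its underside; leave it alone
- screwdriver: red-handled screwdriver lying on the bench; origin at its underside; leave it alone
- offcut: dark wood offcut, 150 x 55 x 28 mm; origin: centre of its underside; leave it alone
- glue: white glue bottle standing, 60 mm across, 150 mm high; origin: centre of its underside; leave it alone
There are look-alikes about, which are no part of the job. Of the things like the carton, leave any that is orange, purple or red; of the rest the smaller one is meant.

How it is judged:
By the outcome, as a careful person would: the job done as asked, in the order asked, and still so for the second after the job is handed in, with the robot touching nothing.
It also fails if it takes over 54 s, if anything falls off the work surface, if the arm or the gripper's body presses on something with over 40 N, if the wrist force passes 120 N, or if a joint passes its speed limit or range.

## Working session

There is one attempt and no reset: what is moved stays moved. The work goes in short steps, Python scripts to look and compute and a tool call to move; the robot and the scene stay as the last step left them, time stands still between calls to the robot, and variables do not carry over. Pictures are saved under pics/ and viewed, at most 10 in all, crops included, and the job is handed in when it is done.

Besides the shell and the picture viewer there is one more tool, called after "Emit:" by a JSON object that holds its "method" and its "body". step_arm: Moves the arm, as the interface text tells. Its arguments: {"type":"object","properties":{"rows":{"type":"array"},"claw":{"type":"number"}},"required":["rows"]}

```bash
mkdir -p pics
cat > h.py <<'E'
import numpy as np,cv2
from workcell import bot
def shot(n,f=None):
    im,d=bot.camera(n)
    if f: cv2.imwrite('pics/'+f,im[:,:,::-1])
    return im,d
def world(n,d):
    p=bot.camera_params(n);v,u=np.mgrid[:384,:512]
    P=np.stack([(u-p['cx'])/p['fx']*d,-(v-p['cy'])/p['fy']*d,-d,np.ones_like(d)],-1)
    return (P@np.array(p['pose']).T)[...,:3]
E
python3 - <<'E'
from h import *
for n in('top','side'):
    im,d=shot(n,n+'1.png');print({k:np.round(v,3).tolist() for k,v in bot.camera_params(n).items()})
    W=world(n,d)
    for t in('carton','rail_left','rack','cartridge','plug_tin'):
        for r in bot.trace(t,n)[:5]:
            m=r['pixels']&(d>0);print(n,t,round(r['score'],2),np.round(r['uv']),m.sum(),np.round(np.median(W[m],0),3),np.round(W[m].min(0),3),np.round(W[m].max(0),3))
o=bot.get_obs();print(o['eef_pos'],o['tool_rot'],o['clock'])
E
```

```text
{'fx': 386.656, 'fy': 386.656, 'cx': 247.427, 'cy': 192.953, 'pose': [[-0.052, 0.976, -0.209, 0.232], [-0.999, -0.051, 0.01, 0.016], [-0.001, 0.21, 0.978, 1.226], [0.0, 0.0, 0.0, 1.0]]}
top carton 0.94 [312. 162.] 1098 [ 0.559 -0.213  0.06 ] [ 0.507 -0.28  -0.002] [ 0.643 -0.159  0.068]
top carton 0.78 [152. 301.] 2550 [0.179 0.295 0.086] [ 0.096  0.217 -0.   ] [0.265 0.396 0.097]
top carton 0.71 [310. 111.] 1073 [ 0.743 -0.211  0.059] [ 0.685 -0.28  -0.003] [ 0.826 -0.15   0.07 ]
top carton 0.69 [252. 192.] 1081 [ 0.476 -0.017  0.072] [ 0.433 -0.073  0.008] [0.53  0.035 0.081]
top carton 0.67 [334. 237.] 1971 [ 0.331 -0.232  0.078] [ 0.252 -0.321 -0.002] [ 0.428 -0.15   0.09 ]
top rail_left 0.58 [230. 178.] 7883 [0.551 0.057 0.013] [ 0.382 -0.105 -0.006] [0.745 0.222 0.079]
top rail_left 0.47 [228. 154.] 193 [0.624 0.072 0.029] [0.553 0.062 0.014] [0.701 0.081 0.034]
top rack 0.69 [233. 177.] 7465 [0.548 0.056 0.013] [ 0.382 -0.105 -0.003] [0.74  0.219 0.076]
top cartridge 0.87 [111. 146.] 557 [0.63  0.411 0.135] [0.616 0.398 0.003] [0.663 0.444 0.208]
top plug_tin 0.47 [212. 169.] 
[... 544 characters left out ...]
0.162  0.067]
side carton 0.57 [275. 196.] 1730 [ 0.477 -0.04   0.072] [ 0.43  -0.071  0.01 ] [0.529 0.082 0.08 ]
side rail_left 0.9 [320. 171.] 356 [0.624 0.067 0.028] [0.55  0.06  0.013] [0.699 0.082 0.033]
side rail_left 0.53 [276. 197.] 1688 [ 0.476 -0.04   0.072] [ 0.431 -0.071  0.011] [0.528 0.033 0.08 ]
side rack 0.66 [301. 188.] 8184 [0.561 0.016 0.013] [ 0.381 -0.108 -0.003] [0.746 0.226 0.075]
side cartridge 0.8 [301.  76.] 713 [0.634 0.404 0.109] [0.614 0.394 0.003] [0.673 0.578 0.207]
side plug_tin 0.56 [297. 156.] 248 [0.569 0.115 0.045] [0.548 0.1   0.013] [0.592 0.146 0.05 ]
[ 0.12943525 -0.48297008  0.30393109] [9.91444911e-01 1.30525806e-01 9.32438526e-06 4.30142063e-05] 0.6
```

View pics/top1.png

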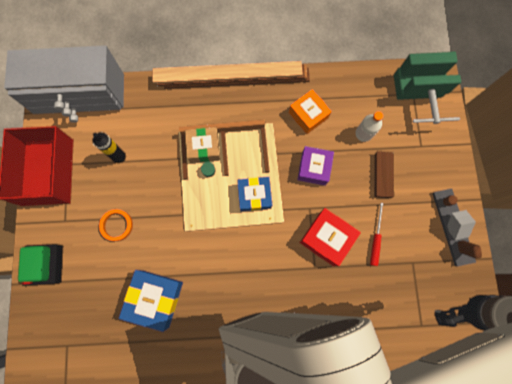

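View pics/side1.png

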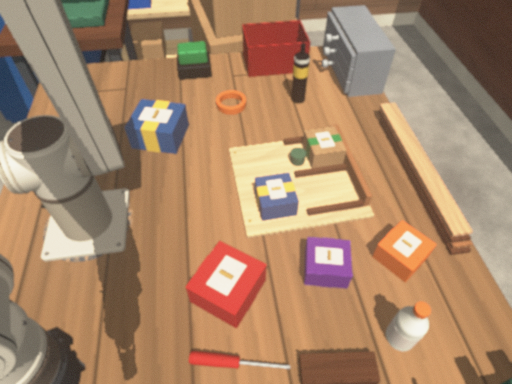

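The top picture shows these carton look-alikes: orange (310,111), purple (316,165), red (330,237), large blue (150,300) and small blue on the deck (254,193). By the description the small blue one is meant. The empty lane is at about (242,150), between the dark rails.

```bash
cat >> h.py <<'E'
def rect(P):
    (c,s,a)=cv2.minAreaRect((P[:,:2]*1000).astype(np.float32)); 
    a=(a+45)%90-45
    return np.round(c,1),np.round(s,1),round(a,2)
def band(W,d,lo,hi,x,y):
    return (d>0)&(W[...,2]>lo)&(W[...,2]<hi)&(W[...,0]>x[0])&(W[...,0]<x[1])&(W[...,1]>y[0])&(W[...,1]<y[1])
def big(m):
    n,l,s,_=cv2.connectedComponentsWithStats(m.astype(np.uint8),connectivity=4)
    return l==1+np.argmax(s[1:,4])
E
python3 - <<'E'
from h import *
for n in('top','side'):
    im,d=shot(n); W=world(n,d)
    print(n)
    deck=(d>0)&(abs(W[...,2]-.0125)<.006)&band(W,d,0,.1,(.3,.8),(-.2,.3))
    print('deck z',np.median(W[deck][:,2]))
    print('deck',rect(W[big(deck)]))
    for nm,y in (('L',(.045,.1)),('R',(-.095,-.035))):
        m=big(band(W,d,.0235,.033,(.54,.712),y)); P=W[m]
        k=np.polyfit(P[:,0],P[:,1],1); print('rail',nm,m.sum(),rect(P),'yaw',np.degrees(np.arctan(k[0])),'y@.55,.70',np.polyval(k,[.55,.7]),'z',np.median(P[:,2]))
    m=big(band(W,d,.04,.07,(.66,.76),(-.12,.25))); P=W[m]; print('stop',m.sum(),rect(P),np.median(P[:,2]),np.percentile(P[:,0],[2,50,98]))
    m=big(band(W,d,.062,.085,(.4,.55),(-.1,.06))); P=W[m]; print('carton',m.sum(),rect(P),P[:,:2].mean(0),np.median(P[:,2]))
    if n=='side': cv2.imwrite('pics/c1.png',cv2.resize(im[120:245,215:385],None,fx=4.5,fy=4.5,interpolation=cv2.INTER_CUBIC)[:,:,::-1])
    else: cv2.imwrite('pics/c2.png',cv2.resize(im[110:240,170:295],None,fx=4.5,fy=4.5,interpolation=cv2.INTER_CUBIC)[:,:,::-1])
E
```

```text
top
deck z 0.012278450370681426
deck (array([555.2,  58.3]), array([334.8, 315.5]), 2.4)
rail L 188 (array([628. ,  71.9]), array([151.2,  15.1]), 2.91) yaw 2.5546301888946044 y@.55,.70 [0.06862029 0.07531273] z 0.028131371601213262
rail R 192 (array([634.3, -59.1]), array([151.8,  26.5]), 7.86) yaw 3.0916600547783495 y@.55,.70 [-0.0636592  -0.05555739] z 0.028294709287006725
stop 453 (array([706.5,  75.3]), array([ 26.9, 275. ]), 2.84) 0.05652536950180309 [0.69823053 0.70883535 0.72089099]
carton 998 (array([481.7, -16.9]), array([94.7, 99.8]), 2.53) [ 0.4806054  -0.01688418] 0.07238228546258818
side
deck z 0.012867199128296536
deck (array([554.2,  58.6]), array([335.8, 320.4]), 2.24)
rail L 367 (array([627. ,  69.6]), array([152. ,  50.6]), 1.27) yaw 3.7285967125695376 y@.55,.70 [0.06898946 0.0787647 ] z 0.028446739720749847
rail R 329 (array([632.8, -60.5]), array([154.6,  26.7]), 7.27) yaw 2.812187753874606 y@.55,.70 [-0.06516584 -0.05779763] z 0.028592472246889655
stop 608 (array([689.,  73.]), array([ 55.9, 277.3]), 2.47) 0.056854784231188726 [0.66480485 0.70608835 0.71890854]
carton 1232 (array([480.1, -18.1]), array([ 94.7, 102. ]), 2.8) [ 0.47892052 -0.02320612] 0.07286224816607206
```

View pics/c2.png

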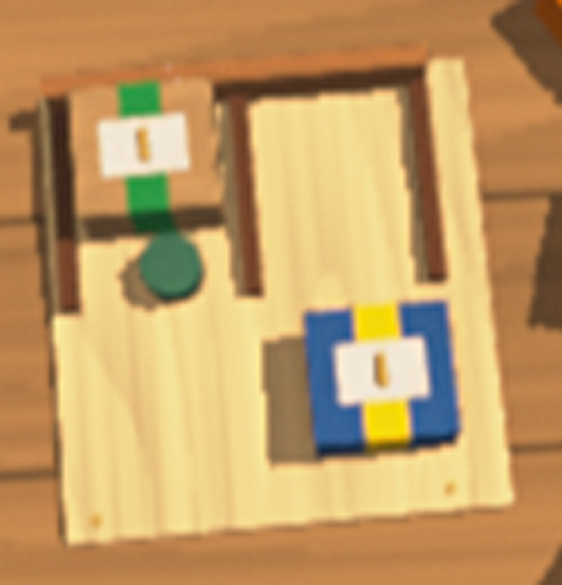

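The crop confirms the small blue carton, with its yellow band and label, at about (380,375). It stands right of the lane axis and nearly square with it. I'll make a silhouette fit for the carton pose and work out the moves from that.

```bash
cat >> h.py <<'E'
from scipy.optimize import minimize
from scipy.spatial.transform import Rotation as Rn
RO,RY=np.array([555.,3.3]),np.radians(2.5)   # rack origin mm, yaw
Rr=np.array([[np.cos(RY),-np.sin(RY)],[np.sin(RY),np.cos(RY)]])
def proj(n,P):
    p=bot.camera_params(n);T=np.linalg.inv(np.array(p['pose']));q=P@T[:3,:3].T+T[:3,3]
    return np.stack([p['cx']+p['fx']*q[:,0]/-q[:,2],p['cy']+p['fy']*q[:,1]/q[:,2]],1)
def box(x,y,a,S,z0):
    c=np.array([[i,j,k] for i in(-.5,.5) for j in(-.5,.5) for k in(0,1)])*S/1000
    R=Rn.from_euler('z',a,degrees=True).as_matrix()
    return c@R.T+[x/1000,y/1000,z0/1000]
def hull(n,B,s=4):
    h=cv2.convexHull(proj(n,B).astype(np.float32))[:,0]
    m=np.zeros((384*s,512*s),np.uint8); cv2.fillPoly(m,[np.round(((h+.5)*s-.5)*16).astype(np.int32)],255,shift=4)
    return cv2.resize(m,(512,384),interpolation=cv2.INTER_AREA)/255.
def fit(n,mask,x0,S,z0,w=None):
    w=np.ones(mask.shape) if w is None else w
    f=lambda p:(w*abs(hull(n,box(*p,S,z0))-mask)).sum()
    r=minimize(f,x0,method='Nelder-Mead',options=dict(initial_simplex=np.array(x0)+[[0,0,0],[6,0,0],[0,6,0],[0,0,5]],xatol=.05,fatol=.1))
    return r.x,r.fun
def carton(n,x0):
    im,d=shot(n);W=world(n,d)
    c=np.array([x0[0],x0[1]])/1000
    m=(d>0)&(W[...,2]>.016)&(np.hypot(W[...,0]-c[0],W[...,1]-c[1])<.085)
    hsv=cv2.cvtColor(im,cv2.COLOR_RGB2HSV).astype(int)
    near=hull(n,box(*x0,np.array([125,130,70]),12))>.5
    blue=(hsv[...,0]>100)&(hsv[...,0]<130)&(hsv[...,1]>90)
    B=cv2.morphologyEx((blue&near).astype(np.uint8),cv2.MORPH_OPEN,np.ones((2,2)))
    p=cv2.findNonZero(B);mk=np.zeros_like(B);cv2.fillConvexPoly(mk,cv2.convexHull(p),1)
    x,fun=fit(n,mk.astype(float),x0,np.array([94,100,60]),12)
    r=Rr.T@(x[:2]-RO); print(n,'carton rack xy',np.round(r,1),'rel yaw',round(x[2]-np.degrees(RY),2),'world',np.round(x,1),'err',round(fun),mk.sum())
    return x
def go(x,y,z,yaw,rack=True):
    "rack xy mm, TCP z mm, tool-x yaw rel. rack -> shift in tool axes mm, turn deg"
    o=bot.get_obs();R=Rn.from_quat(o['tool_rot']).as_matrix()
    t=np.append(RO+Rr@[x,y],z); s=R.T@(t-o['eef_pos']*1000)
    cur=np.degrees(np.arctan2(R[1,0],R[0,0])); tn=-(yaw+np.degrees(RY)-cur)
    print('shift',np.round(s,1),'turn',round((tn+180)%360-180,1),'joints',np.round(o['joint_pos'],2),'F',np.round(o['ft_force'],1),'t',o['clock'])
E
python3 - <<'E'
from h import *
for n in('top','side'): carton(n,[481,-17.5,2.5])
go(-75,-104,304,90);go(-75,-104,95,90)
im,d=shot('top');W=world('top',d)
# rack yaw/position: rails' silhouettes by darkness
hsv=cv2.cvtColor(im,cv2.COLOR_RGB2HSV).astype(int)
for y in(66,-66):
    c=RO+Rr@[75,y]; near=hull('top',box(c[0],c[1],2.5,np.array([160,34,18]),12))>.5
    dark=((hsv[...,2]<120)&near).astype(float); x,f=fit('top',dark,[c[0],c[1],2.5],np.array([150,14,16]),12,near*1.)
    print('rail',y,np.round(x,2),np.round(Rr.T@(x[:2]-RO),1),round(f),dark.sum())
E
```

```text
top carton rack xy [-78.9 -18.2] rel yaw 0.89 world [477.  -18.3   3.4] err 106 993Traceback (most recent call last):
  File "<stdin>", line 2, in <module>
  File "h.py", line 48, in carton
    p=cv2.findNonZero(B);mk=np.zeros_like(B);cv2.fillConvexPoly(mk,cv2.convexHull(p),1)
                                                                   ~~~~~~~~~~~~~~^^^
cv2.error: OpenCV(4.12.0) /io/opencv/modules/imgproc/src/convhull.cpp:143: error: (-215:Assertion failed) total >= 0 && (depth == CV_32F || depth == CV_32S) in function 'convexHull'
```

```bash
python3 - <<'E'
s=open('h.py').read()
a=s.index("    c=np.array([x0[0]");b=s.index("    x,fun=fit(n,mk")
s=s[:a]+'''    near=hull(n,box(*x0,np.array([130,135,75]),12))>.5
    # carton = everything there standing above the deck by depth
    hsv=cv2.cvtColor(im,cv2.COLOR_RGB2HSV).astype(int)
    c=Rn.from_euler('z',-x0[2],degrees=True).apply(W.reshape(-1,3)*1000-[x0[0],x0[1],0]).reshape(W.shape)
    mk=big(near&(d>0)&(c[...,2]>15)&(abs(c[...,0])<62)&(abs(c[...,1])<64))
'''+s[b:]
open('h.py','w').write(s)
E
cat > a.py <<'E'
from h import *
for n in('top','side'): carton(n,[481,-17.5,2.5])
go(-75,-104,304,90);go(-75,-104,95,90)
im,d=shot('top');W=world('top',d)
hsv=cv2.cvtColor(im,cv2.COLOR_RGB2HSV).astype(int)
for y in(66,-66):
    c=RO+Rr@[75,y]; near=hull('top',box(c[0],c[1],2.5,np.array([160,34,18]),12))>.5
    dark=((hsv[...,2]<120)&near).astype(float); x,f=fit('top',dark,[c[0],c[1],2.5],np.array([150,14,16]),12,near*1.)
    print('rail',y,np.round(x,2),np.round(Rr.T@(x[:2]-RO),1),round(f),dark.sum())
E
python3 a.py
```

```text
top carton rack xy [-73.5 -17.1] rel yaw -0.26 world [482.3 -17.    2.2] err 49 1093
side carton rack xy [-75.3 -16.8] rel yaw -0.77 world [480.5 -16.8   1.7] err 73 1711
shift [ 4.412e+02 -2.743e+02 -1.000e-01] turn -77.5 joints [-1.31  0.24  0.    1.34  0.    1.57] F [-0.3 -0.5 -0.2] t 0.9
shift [ 441.2 -274.3  208.9] turn -77.5 joints [-1.31  0.24  0.    1.34  0.    1.57] F [-0.3 -0.5 -0.2] t 0.9
rail 66 [635.52  74.95   1.98] [83.6 68.1] 145 107.0
rail -66 [638.87 -55.58   2.4 ] [ 81.2 -62.5] 91 153.0
```

Emit:
{"method": "step_arm", "body": {"rows": [[[40,-25,0],-8],[[85,-52,0],-16],[[130,-80,0],-24],[[175,-108,0],-32],[[220,-136,0],-40],[[265,-165,0],-48],[[310,-193,0],-56],[[355,-220,0],-64],[[400,-248,0],-72],[[441,-274,0],-77.5],[[441,-274,0],-77.5],[[441,-274,0],-77.5]], "claw": -0.4}}

```text
clock: 2.45
eef_pos: [0.4841, -0.1042, 0.3037]
tool_rot: [0.692, 0.722, -0.0, -0.0]
ft_force: [0.3, -0.5, 0.6]
grip_width: 0.0597
grasp_force: 0.0
```

```bash
python3 -c "
from h import *
go(-75,-104,95,90);print(bot.get_obs()['grip_width'])"
```

```text
shift [  0.3   0.8 208.7] turn -0.0 joints [-0.21  0.23 -0.01  1.33 -0.    1.32] F [ 0.3 -0.5  0.6] t 2.45
0.059701401969105304
```

Emit:
{"method": "step_arm", "body": {"rows": [[[0,0,45],0],[[0,0,95],0],[[0,0,145],0],[[0,0,185],0],[[0,0,205],0],[[0,1,209],0],[[0,1,209],0]]}}

```text
clock: 3.32
eef_pos: [0.4856, -0.105, 0.0956]
tool_rot: [0.692, 0.722, 0.0, 0.0]
ft_force: [0.5, -0.3, 0.1]
grip_width: 0.0601
grasp_force: 0.0
```

Run:
```python
from h import *
go(-75,-61,95,90)
im,d=shot('side','s2.png');cv2.imwrite('pics/s2.png',cv2.resize(im[110:270,190:400],None,fx=3.5,fy=3.5)[:,:,::-1])
```

```text
shift [44.2 -1.   0.6] turn -0.1 joints [-0.21  0.43 -0.32  0.82 -0.    1.32] F [ 0.5 -0.3  0.1] t 3.325
```

View pics/s2.png

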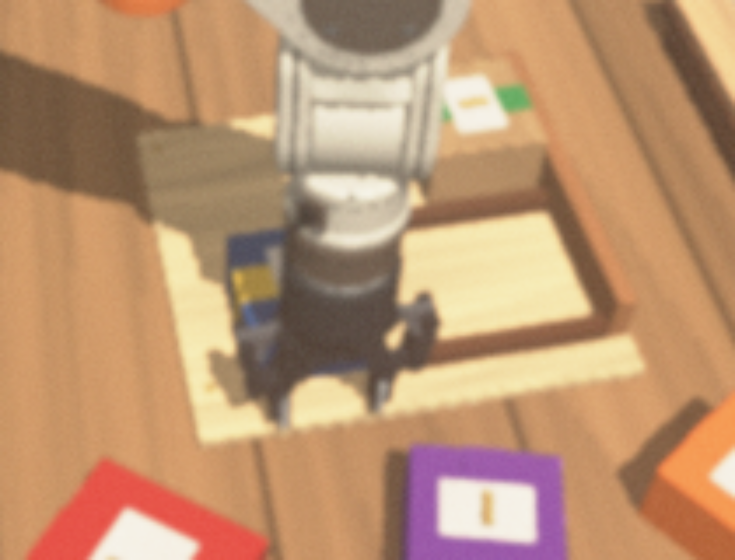

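The gripper stands right of the carton, with the fingertips at the deck's right edge at about (285,415) and (375,395), clear of everything. I'll push left now.

Emit:
{"method": "step_arm", "body": {"rows": [[[10,-1,0],0],[[18,-1,0],0],[[22,-1,0],0],[[25,-1,0],0],[[28,-1,0],0],[[31,-1,0],0],[[34,-1,0],0],[[37,-1,0],0],[[40,-1,0],0],[[40,-1,0],0]]}}

```text
clock: 4.62
eef_pos: [0.4831, -0.0644, 0.0951]
tool_rot: [0.692, 0.722, 0.0, 0.0]
ft_force: [0.0, -3.9, 1.7]
grip_width: 0.0599
grasp_force: 0.0
```

Run:
```python
from h import *
go(-75,-61,95,90)
im,d=shot('top','t2.png');W=world('top',d)
cv2.imwrite('pics/t2.png',cv2.resize(im[110:240,170:330],None,fx=4.5,fy=4.5,interpolation=cv2.INTER_CUBIC)[:,:,::-1])
```

```text
shift [ 3.5 -0.2  0.1] turn -0.0 joints [-0.13  0.41 -0.35  0.81 -0.    1.4 ] F [ 0.  -3.9  1.7] t 4.625
```

View pics/t2.png

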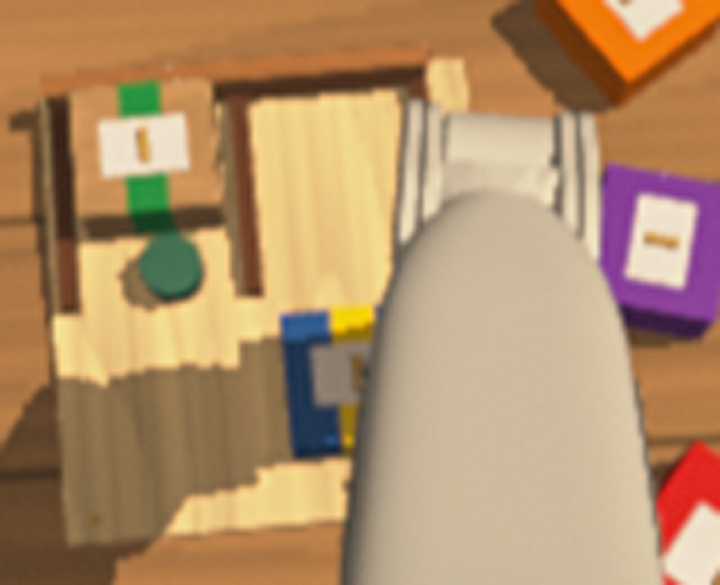

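The carton has moved left: its left edge is at about (285,385) in the crop, and it still looks square. I'll back off and measure.

Emit:
{"method": "step_arm", "body": {"rows": [[[-10,0,0],0],[[-30,0,0],0],[[-40,0,-20],0],[[-50,0,-60],0],[[-80,0,-100],0],[[-125,0,-130],0],[[-170,0,-150],0],[[-210,0,-160],0],[[-240,0,-160],0],[[-240,0,-160],0]]}}

```text
clock: 5.92
eef_pos: [0.4926, -0.3057, 0.254]
tool_rot: [0.693, 0.721, 0.0, -0.001]
ft_force: [-0.3, 0.8, 0.3]
grip_width: 0.0598
grasp_force: 0.0
```

Run:
```python
from h import *
for n in('top','side'): carton(n,[481,-2,2.5])
go(-75,-104,95,90)
```

```text
top carton rack xy [-73.2  -0.6] rel yaw 0.13 world [481.9  -0.5   2.6] err 43 1090
side carton rack xy [-74.8   0.7] rel yaw -0.3 world [480.3   0.7   2.2] err 68 1673
shift [199.5   0.8 159.5] turn -0.0 joints [-0.55  0.42  0.13  1.28  0.    0.97] F [ 0.3 -0.3  0.4] t 6.025
```

Run:
```python
from h import *
for n in('top','side'):
    im,d=shot(n);W=world(n,d)
    C=W.reshape(-1,3)*1000-[*RO,0]; C[:,:2]=C[:,:2]@Rr; C=C.reshape(W.shape)
    for y in(66,-66):
        for lo,hi in((5,40),(40,80),(80,120)):
            m=(d>0)&(C[...,0]>lo)&(C[...,0]<hi)&(abs(C[...,1]-y)<20)&(C[...,2]>24)&(C[...,2]<33)
            print(n,y,lo,np.round(np.median(C[m][:,1]),1),m.sum())
    m=(d>0)&(abs(C[...,1])<45)&(C[...,0]>120)&(C[...,0]<185)&(C[...,2]>20)&(C[...,2]<50);print('stop face x',np.round(np.percentile(C[m][:,0],[10,50,90]),1))
go(-160,0,250,180);go(-160,0,95,180)
```

```text
top 66 5 66.2 41
top 66 40 65.9 56
top 66 80 65.5 51
top -66 5 -65.8 44
top -66 40 -65.6 45
top -66 80 -65.9 45
stop face x [149.3 150.6 151.6]
side 66 5 58.5 3
side 66 40 nan 0
side 66 80 nan 0
side -66 5 nan 0
side -66 40 nan 0
side -66 80 nan 0
stop face x [148.1 148.8 149.4]
shift [303.3 -84.3   5. ] turn -89.9 joints [-0.55  0.42  0.13  1.28  0.    0.97] F [-0.6  0.4  0.5] t 6.125
shift [303.  -84.1 160. ] turn -89.9 joints [-0.55  0.42  0.13  1.28  0.    0.97] F [-0.6  0.4  0.5] t 6.125
  return _methods._mean(a, axis=axis, dtype=dtype,
  ret = ret.dtype.type(ret / rcount)
```

The rack frame agrees with the rails (±66 mm) and the stop (150 mm). Next I go behind the carton.

Emit:
{"method": "step_arm", "body": {"rows": [[[30,-8,0],-9],[[62,-17,0],-18],[[95,-26,0],-27],[[128,-35,0],-36],[[162,-45,0],-45],[[196,-54,0],-54],[[230,-64,0],-63],[[260,-72,0],-72],[[285,-79,0],-81],[[303,-84,0],-90],[[303,-84,0],-90]], "claw": -0.2}}

```text
clock: 7.5
eef_pos: [0.3951, -0.0034, 0.255]
tool_rot: [-0.023, 1.0, 0.0, -0.0]
ft_force: [0.1, -1.7, -0.1]
grip_width: 0.051
grasp_force: 0.0
```

```bash
python3 -c "
from h import *
go(-160,0,95,180)"
```

```text
shift [ -0.   -0.4 160. ] turn 0.2 joints [-0.01  0.06 -0.34  1.17  0.   -0.06] F [ 0.1 -1.7 -0.1] t 7.5
```

Emit:
{"method": "step_arm", "body": {"rows": [[[0,0,45],0],[[0,0,95],0],[[0,0,135],0],[[0,0,155],0],[[0,0,160],0],[[0,0,160],0]]}}

```text
clock: 8.25
eef_pos: [0.3964, -0.0051, 0.0952]
tool_rot: [-0.021, 1.0, -0.0, 0.0]
ft_force: [-0.5, -0.4, -0.3]
grip_width: 0.0513
grasp_force: 0.0
```

```bash
python3 -c "
from h import *
go(-70,0,95,180)"
```

```text
shift [-88.8   1.5   0.2] turn -0.1 joints [-0.01  0.27 -0.58  0.72 -0.   -0.06] F [-0.5 -0.4 -0.3] t 8.25
```

Emit:
{"method": "step_arm", "body": {"rows": [[[-8,1.5,0],0],[[-16,1.5,0],0],[[-21,1.5,0],0],[[-25,1.5,0],0],[[-29,1.5,0],0],[[-33,1.5,0],0],[[-37,1.5,0],0],[[-41,1.5,0],0],[[-45,1.5,0],0],[[-49,1.5,0],0],[[-52,1.5,0],0],[[-52,1.5,0],0]]}}

```text
clock: 9.75
eef_pos: [0.4475, -0.0011, 0.0945]
tool_rot: [-0.022, 1.0, 0.0, -0.001]
ft_force: [-3.1, -0.0, -1.4]
grip_width: 0.0514
grasp_force: 0.0
```

Run:
```python
from h import *
go(0,0,95,180)
for n in('top','side'):
    im,d=shot(n); cv2.imwrite(f'pics/{n}3.png',im[:,:,::-1])
a=cv2.imread('pics/top3.png')[100:250,160:310];b=cv2.imread('pics/side3.png')[115:265,205:400]
cv2.imwrite('pics/m3.png',np.hstack([cv2.resize(a,(400,400)),cv2.resize(b,(400,400))]))
```

```text
shift [-107.6   -0.2   -0.7] turn 0.0 joints [-0.    0.35 -0.45  0.77 -0.   -0.05] F [-3.1 -0.  -1.4] t 9.75
```

View pics/m3.png

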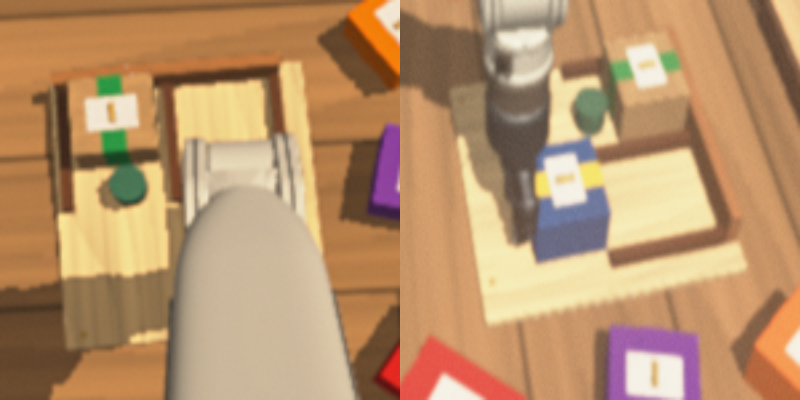

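The side half shows the carton upright at the lane mouth (at about 570,205), in line between the rails, with the gripper behind it. I'll do a quick pose check from the side view before it goes in.

```bash
sed -i "s/(c\[...,2\]>15)&/(c[...,2]>15)\&(c[...,2]<78)\&/" h.py
cat > b.py <<'E'
from h import *
import sys
x=float(sys.argv[1]);w=RO+Rr@[x,0]
n='side';carton(n,[w[0],w[1],2.5])
im,d=shot(n);W=world(n,d);C=W.reshape(-1,3)*1000-[*RO,0]; C[:,:2]=C[:,:2]@Rr; C=C.reshape(W.shape)
k=(d>0)&(abs(C[...,0]-x)<35)&(C[...,1]<-40)&(C[...,1]>-64)&(C[...,2]>34)&(C[...,2]<62)
p=np.polyfit(C[k][:,0]-x,C[k][:,1],1);print('right face y',p[1],'yaw',np.degrees(p[0]),k.sum())
go(0,0,95,180)
E
python3 b.py -49
```

```text
side carton rack xy [-38.9   0.7] rel yaw -13.74 world [516.1   2.3 -11.2] err 309 1451
right face y -50.94324034718433 yaw 0.1778634941002187 178
shift [-107.5   -0.3   -0.4] turn 0.0 joints [-0.    0.35 -0.45  0.77  0.   -0.05] F [-2.5 -0.1 -1.6] t 9.95
```

The right-face fit gives y = -50.9 mm and yaw 0.2°, so the carton is well centred and square. The silhouette fit is spoilt by the gripper being in view. Pushing on.

Emit:
{"method": "step_arm", "body": {"rows": [[[-3,0,0],0],[[-8,0,0],0],[[-14,0,0],0],[[-20,0,0],0],[[-26,0,0],0],[[-32,0,0],0],[[-38,0,0],0],[[-44,0,0],0],[[-50,0,0],0],[[-56,0,0],0],[[-60,0,0],0],[[-60,0,0],0]]}}

```text
clock: 11.45
eef_pos: [0.5088, 0.0015, 0.0952]
tool_rot: [-0.022, 1.0, -0.0, 0.001]
ft_force: [-1.1, 0.2, -0.2]
grip_width: 0.0513
grasp_force: 0.0
```

```bash
python3 b.py 11
```

```text
side carton rack xy [25.8 -3.5] rel yaw -19.14 world [580.9   0.9 -16.6] err 365 1412
right face y -50.590299203184024 yaw 0.30259107362137877 174
shift [-46.2  -0.2   0.4] turn -0.0 joints [ 0.    0.45 -0.29  0.83  0.   -0.04] F [ 0.8  0.3 -1. ] t 11.55
```

Emit:
{"method": "step_arm", "body": {"rows": [[[-4,0,0],0],[[-11,0,0],0],[[-19,0,0],0],[[-27,0,0],0],[[-35,0,0],0],[[-43,0,0],0],[[-51,0,0],0],[[-59,0,0],0],[[-67,0,0],0],[[-74,0,0],0],[[-79,0,0],0],[[-79,0,0],0]]}}

```text
clock: 13.05
eef_pos: [0.5879, 0.005, 0.0951]
tool_rot: [-0.022, 1.0, 0.0, 0.001]
ft_force: [-0.6, 0.6, -0.4]
grip_width: 0.0511
grasp_force: 0.0
```

```bash
python3 b.py 90
```

```text
side carton rack xy [113.6  -6.3] rel yaw -21.84 world [668.8   2.  -19.3] err 465 1461
right face y -50.57909772260707 yaw 0.4107270988864623 162
shift [32.9 -0.2  0.3] turn 0.0 joints [ 0.01  0.57 -0.06  0.93  0.   -0.04] F [0.6 0.4 0.2] t 13.15
```

Creep against the stop 2 mm at a time and watch the force.

Emit:
{"method": "step_arm", "body": {"rows": [[[-2,0,0],0],[[-4,0,0],0],[[-6,0,0],0],[[-8,0,0],0],[[-9,0,0],0],[[-10,0,0],0],[[-10,0,0],0]]}}

```text
clock: 14.02
eef_pos: [0.5962, 0.0053, 0.0949]
tool_rot: [-0.022, 1.0, -0.0, -0.001]
ft_force: [-5.7, -0.5, 2.9]
grip_width: 0.0514
grasp_force: 0.0
```

Emit:
{"method": "step_arm", "body": {"rows": [[[-1,0,0],0],[[-2,0,0],0],[[-3,0,0],0],[[-3,0,0],0]]}}

```text
clock: 14.52
eef_pos: [0.5967, 0.0055, 0.0941]
tool_rot: [-0.022, 1.0, 0.0, -0.003]
ft_force: [-10.2, -0.3, 4.2]
grip_width: 0.0514
grasp_force: 0.0
```

The tool has stalled and the force is rising, so the carton is at the stop. One more small press to seat it, then I back out and check.

Emit:
{"method": "step_arm", "body": {"rows": [[[-1.5,0,0],0],[[-3,0,0],0],[[-3,0,0],0]]}}

```text
clock: 14.9
eef_pos: [0.597, 0.0057, 0.0934]
tool_rot: [-0.021, 1.0, 0.0, -0.007]
ft_force: [-17.3, 0.5, 6.7]
grip_width: 0.0516
grasp_force: 0.0
```

Emit:
{"method": "step_arm", "body": {"rows": [[[3,0,0],0],[[10,0,0],0],[[25,0,0],0],[[45,0,-5],0],[[65,0,-40],0],[[85,0,-90],0],[[105,0,-140],0],[[125,0,-180],0],[[140,0,-200],0],[[140,0,-200],0]]}}

```text
clock: 16.15
eef_pos: [0.4642, -0.0005, 0.2976]
tool_rot: [-0.022, 1.0, -0.0, 0.004]
ft_force: [0.7, 0.6, -0.0]
grip_width: 0.0514
grasp_force: 0.0
```

Emit:
{"method": "step_arm", "body": {"rows": [[[0,40,0],0],[[0,85,0],0],[[0,130,0],0],[[0,175,0],0],[[0,215,0],0],[[0,240,0],0],[[0,250,0],0],[[0,250,0],0]]}}

```text
clock: 17.15
eef_pos: [0.4522, 0.2495, 0.2939]
tool_rot: [-0.022, 1.0, -0.0, -0.0]
ft_force: [-0.6, -0.5, -0.5]
grip_width: 0.0514
grasp_force: 0.0
```

Run:
```python
from h import *
w=RO+Rr@[103,0]
for n in('top','side'):
    im,d=shot(n);W=world(n,d);C=W.reshape(-1,3)*1000-[*RO,0]; C[:,:2]=C[:,:2]@Rr; C=C.reshape(W.shape)
    m=big((d>0)&(C[...,2]>65)&(C[...,2]<80)&(C[...,0]>30)&(C[...,0]<175)&(abs(C[...,1])<60))
    print(n,rect(C[m]/1000),np.median(C[m][:,2]),m.sum())
    k=(d>0)&(abs(C[...,1])<35)&(C[...,0]>40)&(C[...,0]<75)&(C[...,2]>25)&(C[...,2]<62)
    if k.sum()>20: p=np.polyfit(C[k][:,1],C[k][:,0],1);print('rear face x',p[1],'yaw',-np.degrees(p[0]),k.sum())
    k=(d>0)&(abs(C[...,0]-103)<35)&(C[...,1]<-40)&(C[...,1]>-64)&(C[...,2]>34)&(C[...,2]<62)
    if k.sum()>20: p=np.polyfit(C[k][:,0]-103,C[k][:,1],1);print('right face y',p[1],'yaw',np.degrees(p[0]),k.sum())
    cv2.imwrite(f'pics/{n}4.png',im[:,:,::-1])
a=cv2.imread('pics/top4.png')[100:250,160:310];b=cv2.imread('pics/side4.png')[115:265,205:400]
cv2.imwrite('pics/m4.png',np.hstack([cv2.resize(a,(400,400)),cv2.resize(b,(400,400))]))
go(0,0,95,180)
```

```text
top (array([103.8,  -0.4]), array([100.3,  97.9]), -0.62) 72.59579793724036 918
rear face x 56.226571406401256 yaw 0.06091801755547803 76
side (array([100.9,  -1.1]), array([ 96.7, 103.4]), 0.14) 73.03318074517439 1103
rear face x 54.48466035006398 yaw -0.26140608864097237 99
right face y -50.482773118901115 yaw -0.683627705466881 166
shift [ -92.3 -249.3  199.6] turn -0.0 joints [ 0.5   0.28  0.03  1.32 -0.    0.46] F [-0.3  0.3 -0.6] t 17.25
```

View pics/m4.png

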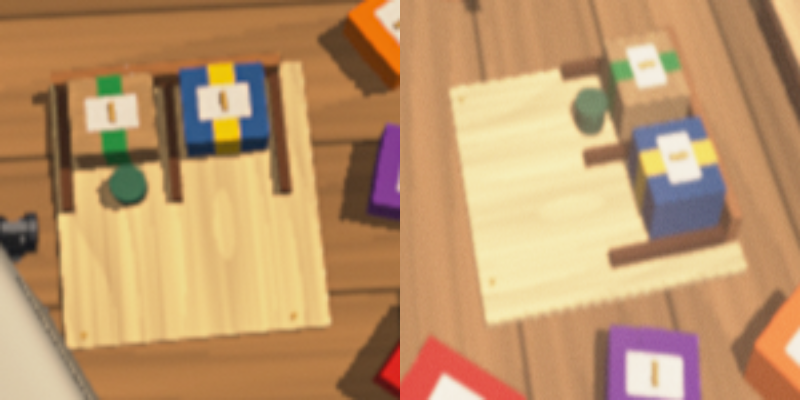

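The picture shows the blue carton at the stop (about 225,105 in the top half), square and clear of both rails. Its measured rear face is at about 56 mm from the top view (nominal 56) and 54.5 mm from the side view, which reads the stop 1 mm short as well. The tin and the stored carton have not moved.

```bash
python3 -c "
from workcell import bot
print(bot.job_done())"
```

```text
the job is handed in; nothing more can be done
None
```

The blue screw carton is home against the back stop, square and centred in the empty lane. In the pictures it stands clear of both rails and nothing else has moved, and the job was handed in at about 17 s.

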